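# Slide a spacer along the framing jig's rail into its corner pocket

### The arm

A 6-joint arm with a two-finger parallel gripper is mounted at the origin on the work surface. World frame = base frame: x ahead of the robot, y to its left, z up, the work surface at z = 0. Lengths are in m, angles in rad, forces in N, time in s.
With the tool pointing down it reaches from about 0.3 to 0.875 m from the base axis. Payload 6.4 kg.
Tool frame: the origin (TCP) lies between the finger pads; the fingertips stand 19 mm ahead of it and the grasp point (between the pads) is the TCP; z points along the fingers, y is the direction in which the jaws open and shut (so a half turn about z gives the same grasp; the last joint's range is limited). The gripper opens to 88 mm and grips with 3 to 60 N. Pads are 18 mm wide; open, the fingers measure 123 mm over their backs; the gripper's body (75 mm by 187 mm) begins 45 mm behind the grasp point.
Start: joints at [1.044, 0.181, 1.607, -0, 1.354, -0.206], TCP at [0.181, 0.546, 0.224] pointing down, gripper open.
Joint ranges: [-2.99, 2.99], [-0.89, 2.07], [0.3, 2.58], [-1.14, 4.28], [0, 2.63], [-3.12, 3.12]. Speed limits (rad/s): [2.57, 2.57, 3.01, 3.14, 3.14, 3.14].

### API

Orientations are given as a unit quaternion [x, y, z, w].
In Python, from rig import ctrl, read_camera, hand_in, finder gives the robot as it stands.
- The arm moves only by the tool send_rows, never from a script. Its argument "motion" is a list that holds one entry, the list of rows, each a list of 5 numbers: the closure, from 0 (fully open) to 1 (shut), then the shift along the tool's x, y, z in cm, then the turn about the tool's z in rad. A call has 1 to 8 rows; each row is the pose to reach, as a shift and turn from the pose commanded when the call began, along the tool's axes at that moment; what a row does not reach only later rows make up. A row lasts 1/10 s, in which the tool goes at most 50 mm and 8.59 degrees, less where a joint would pass 70% of its speed; a pose out of reach is approached as far as the arm can. A call with a gripper value outside its range is refused whole. The fingers move at their own pace and stop on an object; "force" is the grip in N (left out, the last holds). Time passes only in rows, so rows that repeat a pose let the fingers close. It gives the time, the measured TCP pose, the force and the opening at its end, in the units of the state.
- ctrl.get_obs(): the state, without advancing time (a new reading comes with each control period).
- read_camera(name): name is "scene" or "top"; returns a dict with "img" (384x512x3 uint8, blue, green, red), "K" (3x3 intrinsics, pixels), "cam_to_world" (4x4, takes a point from camera to world coordinates). Camera axes: x right, y down, z forward; pixel columns grow to the right and rows downward; lengths in m; the calibration is good to about 2 mm. A picture is of the moment at which its call begins. There is no depth.
- hand_in(): hands the job in, once; it reports no verdict.
Trained networks look in the newest picture that a camera, given by its name, has taken for a name from the list of things; names that differ only in an ending like _2 or _b are one class to them, and where a whole thing is asked for, a point or a joint stands for the part that bears it (a point fixed in the world has none). Each returns a list of dicts, best first, with "conf" (0 to 1); they miss things now and then, are a little off and sometimes report something else, mostly with a low value. They report only what shows in the picture. A call takes as long as a camera call.
- finder.recognise(camera, target): "point" ([column, row] in pixels, amid what is visible of it).
The state is a dict: "time": time; "qpos": joint angles; "qd": joint speeds; "joint_efforts": joint torques, N m; "tcp_pos": TCP position; "tool_rot": TCP orientation; "force": force on the tool from outside, world axes, zero at the start; "wrist_torque": the same for the moment, N m; "width": finger opening in m.
Only numpy, scipy, OpenCV 4.12 (cv2) and the standard library are available. Lean on these libraries where they do the work, as an engineer would, in place of code of your own. Each camera call takes 0.05 s, during which the arm holds its last target. There are 200 camera calls.

### The job

Put the teal spacer block into the empty corner pocket of the framing jig (the one with the yellow patch): with the fingertips press it flat against the long rail, then, keeping it against the rail all the way, slide it along until it sits fully home against the end stop. Do not pick it up or tip it, do not disturb the red spacer, the glue bottle, the paint tin or the strip of moulding, and finish with the hand clear.

Things in the scene. Friction and masses are not known exactly. Their poses are not given: they have to be found in the camera images.
- jig: Plywood framing jig fixed to the bench. Origin: centre of its underside; x points across it to the long rail on the far side, y along the rail. Bed 12 mm thick, x -85 to +75 mm, y -210 to +210 mm. A wooden end stop at each end, working faces at y = +185 and -185 mm, from the rail to x = -12 mm, 20 mm above the bed. The stops and the rail make a corner at each end.
- rail_face (a point): Middle of the long rail's working face, at the height of the bed's top (jig x = +50 mm, y = 0); axes as the jig's. The rail is a straight wooden strip the whole length of the jig, 20 mm above the bed, 25 mm wide.
- teal_spacer: Loose teal painted wooden block, the one to slide: 36 mm (its x) by 56 mm (its y) by 22 mm high, about 35 g, lying flat on the bed near the middle of the jig, off the rail and turned by up to 30 degrees. Origin: centre of its underside. Home, its long side lies on the rail and one end on the end stop.
- pocket: Thin yellow patch (34 x 44 mm, cannot be felt) on the bed in the empty pocket, at either end of the jig. Origin: where the teal spacer's origin is when home (within 0.5 mm), at the bed's top; axes as the jig's. At each end a low keeper strip (6 mm above the bed, jig x -2 to +10 mm, from the stop 30 mm inwards) leaves a 40 mm wide slot to the rail: the pocket.
- red_spacer: Loose red painted block of the same size as the teal one, already home in the other corner pocket; to be left there. Origin: centre of its underside.
- glue_bottle: Loose white bottle standing on the bench beyond one end of the jig, 48 mm diameter, 130 mm high. Origin: centre of its underside.
- paint_tin: Loose tin with a green band standing on the bench beyond the other end of the jig, 68 mm diameter, 75 mm high. Origin: centre of its underside.
- moulding: Loose strip of bare wooden moulding lying on the bench along the jig's near side, 30 x 170 mm, 18 mm high. Origin: centre of its underside, y along its length.

How it is judged:
By the outcome, as a careful person would: the job done as asked, in the order asked, and still so for the second after the job is handed in, with the robot touching nothing.
It also fails if it takes over 61 s, if anything falls off the work surface, if the arm or the gripper's body presses on something with over 40 N, if the wrist force passes 120 N, or if a joint passes its speed limit or range.

## Working session

There is one attempt and no reset: what is moved stays moved. The work goes in short steps, Python scripts to look and compute and a tool call to move; the robot and the scene stay as the last step left them, time stands still between calls to the robot, and variables do not carry over. Pictures are saved under pics/ and viewed, about 8 in all and at most 12, crops included, and the job is handed in when it is done.

Besides the shell and the picture viewer there is one more tool, called after "Emit:" by a JSON object that holds its "op" and its "data", one argument or row to a line. send_rows: Moves the arm, as the interface text tells. Its arguments: {"type":"object","properties":{"motion":{"type":"array"},"force":{"type":"number"}},"required":["motion"]}

```bash
mkdir -p pics; ls; python3 - <<'E'
from rig import ctrl, read_camera, finder
import cv2
for n in("top","scene"):
    d=read_camera(n); cv2.imwrite(f"pics/{n}0.png",d["img"]); print(n,d["K"].round(1).tolist(),d["cam_to_world"].round(4).tolist())
    for t in("jig","rail_face","teal_spacer","pocket","red_spacer","glue_bottle","paint_tin","moulding"):
        print(t,[( [round(v) for v in r["point"]],round(r["conf"],2)) for r in finder.recognise(n,t)[:3]])
o=ctrl.get_obs();print(o)
E
```

```text
pics
top [[365.5, 0.0, 252.8], [0.0, 365.5, 196.6], [0.0, 0.0, 1.0]] [[-0.0278, -0.9826, 0.1836, 0.4266], [-0.9988, 0.02, -0.0444, 0.0302], [0.04, -0.1847, -0.982, 0.7869], [0.0, 0.0, 0.0, 1.0]]
jig [([264, 202], 0.64)]
rail_face [([268, 199], 0.6)]
teal_spacer [([287, 206], 0.83)]
pocket [([202, 197], 0.74)]
red_spacer [([343, 169], 0.71)]
glue_bottle [([412, 169], 0.75)]
paint_tin [([136, 231], 0.75)]
moulding [([292, 266], 0.88)]
scene [[402.1, 0.0, 255.4], [0.0, 402.1, 196.6], [0.0, 0.0, 1.0]] [[0.5204, 0.6193, -0.5879, 1.196], [0.8538, -0.3897, 0.3452, -0.3542], [-0.0153, -0.6816, -0.7315, 0.855], [0.0, 0.0, 0.0, 1.0]]
jig [([236, 228], 0.7)]
rail_face [([234, 224], 0.93)]
teal_spacer [([223, 219], 0.71), ([235, 224], 0.68)]
pocket []
red_spacer [([194, 255], 0.8)]
glue_bottle [([135, 271], 0.97)]
paint_tin [([311, 161], 0.94)]
moulding [([203, 193], 0.68)]
{'time': 0.9, 'qpos': array([ 1.04370073e+00,  1.80779980e-01,  1.60700386e+00, -1.79977749e-05,
        1.35384380e+00, -2.06263630e-01]), 'qd': array([ 1.24716188e-03, -3.31354286e-05,  1.51938316e-03, -3.23198879e-04,
        1.34348160e-04,  2.38668260e-03]), 'joint_efforts': array([-5.43527676e-05, -4.33821058e+01, -3.42173159e+01,  7.03010894e-02,
        3.06186278e-02, -6.75668161e-05]), 'tcp_pos': array([0.18129819, 0.54566873, 0.22442386]), 'tool_rot': array([ 1.59726953e-01,  9.87161233e-01, -1.94798309e-05,  1.93250322e-06]), 'force': array([0.35443539, 0.2247492 , 1.04442354]), 'wrist_torque': array([0.01050802, 0.02320485, 0.00414914]), 'width': 0.08796857059245204}
```

View pics/top0.png

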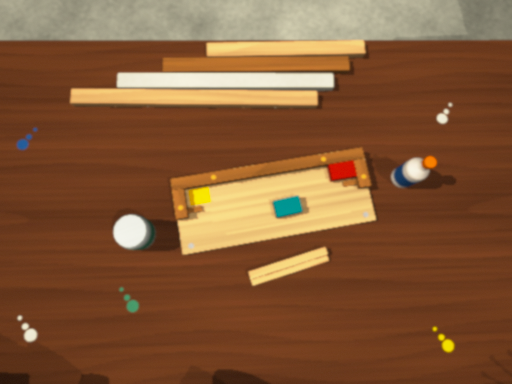

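View pics/scene0.png

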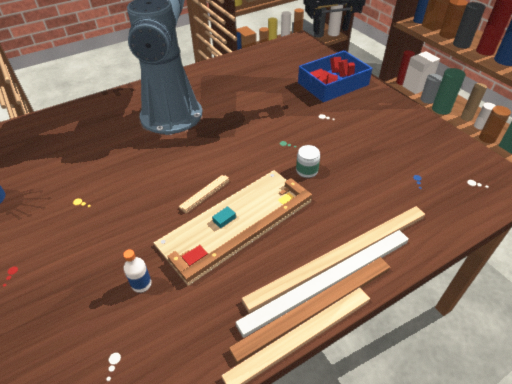

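The top view shows the jig with its rail on the far side. The yellow pocket is at the left (202,197), teal at (287,206), red home at (343,169), the tin at the left, the bottle at the right, and the moulding nearby at (290,266). The scene view agrees. Next I'll measure precisely.

```bash
cat > h.py <<'E'
import cv2, numpy as np
from rig import ctrl, read_camera, finder
def ray(d,p,z):
    R,t=d["cam_to_world"][:3,:3],d["cam_to_world"][:3,3]
    v=R@np.linalg.solve(d["K"],[p[0],p[1],1.]); return (t+v*(z-t[2])/v[2])[:2]
def proj(d,P):
    T=np.linalg.inv(d["cam_to_world"]); q=d["K"]@(T[:3,:3]@np.asarray(P,float).T+T[:3,3:]); return (q[:2]/q[2]).T
H={"teal":((80,120,60),(100,255,255)),"yellow":((24,170,150),(34,255,255)),"red":((0,200,90),(6,255,255))}
def blob(img,c,s=4):
    b=cv2.resize(img,None,fx=s,fy=s,interpolation=cv2.INTER_CUBIC)
    m=cv2.inRange(cv2.cvtColor(b,cv2.COLOR_BGR2HSV),*map(np.array,H[c]))
    cs=cv2.findContours(m,cv2.RETR_EXTERNAL,cv2.CHAIN_APPROX_NONE)[0]
    return [((c.reshape(-1,2)+.5)/s-.5) for c in sorted(cs,key=cv2.contourArea)[::-1][:3] if cv2.contourArea(c)>300]
E
python3 - <<'E'
from h import *
d=read_camera("top")
for c,z in(("teal",.034),("red",.034),("yellow",.012)):
    for k in blob(d["img"],c):
        w=np.array([ray(d,p,z) for p in k])
        r=cv2.minAreaRect((w*1000).astype(np.float32)); print(c,k.mean(0).round(),r)
b=cv2.resize(d["img"][140:265,160:385],None,fx=3.5,fy=3.5,interpolation=cv2.INTER_CUBIC);cv2.imwrite("pics/crop1.png",b)
d=read_camera("scene")
for c,z in(("teal",.034),("red",.034),("yellow",.012)):
    for k in blob(d["img"],c): 
        w=np.array([ray(d,p,z) for p in k])
        if 180<k.mean(0)[0]<300 and k.mean(0)[1]>180: print("sc",c,k.mean(0).round(),cv2.minAreaRect((w*1000).astype(np.float32)))
b=cv2.resize(d["img"][165:280,150:315],None,fx=4.5,fy=4.5,interpolation=cv2.INTER_CUBIC);cv2.imwrite("pics/crop2.png",b)
E
```

```text
teal [287. 206.] ((545.2228393554688, -75.79290008544922), (34.34215545654297, 54.751914978027344), 11.431434631347656)
red [342. 170.] ((621.0341796875, -196.138427734375), (36.925201416015625, 58.213661193847656), 8.101832389831543)
yellow [201. 196.] ((576.2276000976562, 106.05885314941406), (35.4267463684082, 37.084251403808594), 8.401979446411133)
yellow [445. 342.] ((260.5033874511719, -393.1974792480469), (38.04471969604492, 25.334997177124023), 16.863265991210938)
sc teal [224. 217.] ((553.4420166015625, -76.23387145996094), (43.33403015136719, 59.53909683227539), 11.11009407043457)
```

View pics/crop1.png

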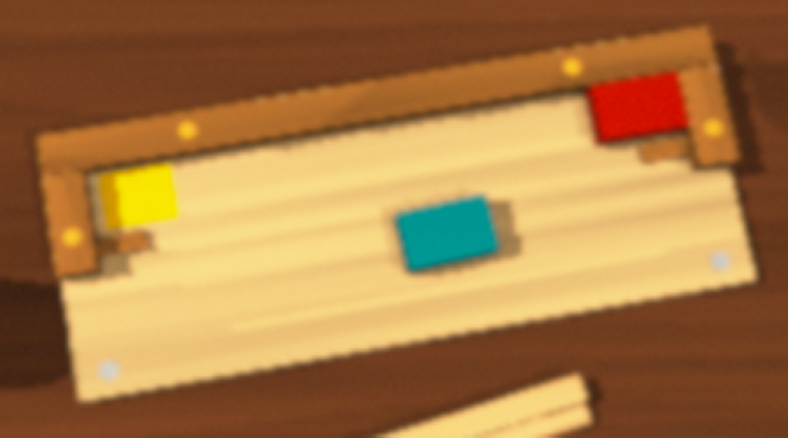

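View pics/crop2.png

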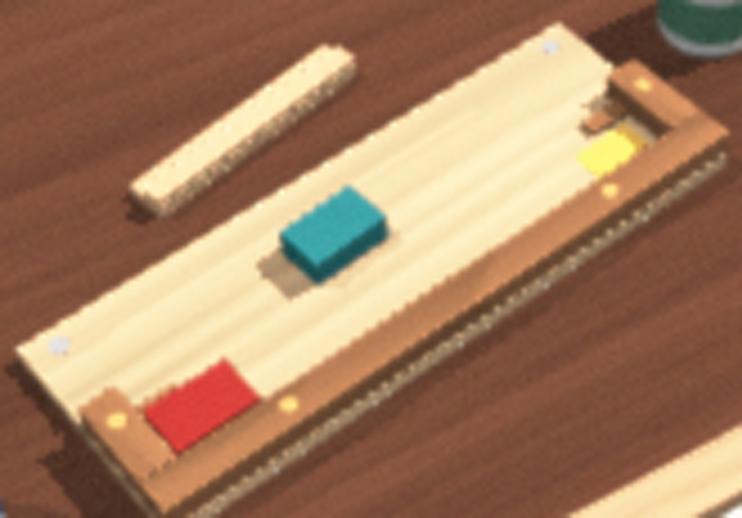

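```bash
cat >> h.py <<'E'
def J(p,L): # jig pose (x,y,yaw), local pts Nx3
    c,s=np.cos(p[2]),np.sin(p[2]); L=np.asarray(L,float); return np.c_[p[0]+c*L[:,0]-s*L[:,1],p[1]+s*L[:,0]+c*L[:,1],L[:,2]]
E
python3 - <<'E'
from h import *
from scipy.optimize import least_squares as ls
L=[[.075,.21,.032],[.075,-.21,.032],[-.085,.21,.012],[-.085,-.21,.012]]
ob={"top":[[170.9,178.6],[363.1,148],[182.7,254],[376,219.3]],"scene":[[311.6,193.9],[186.7,279.4],[274.4,170.6],[154,242.8]]}
D={n:read_camera(n) for n in ob}
for ns in(["top"],["scene"],["top","scene"]):
    f=lambda p:np.concatenate([(proj(D[n],J(p,L))-ob[n]).ravel() for n in ns])
    r=ls(f,[.58,-.04,.13]);print(ns,r.x.round(4),r.fun.round(1))
p=r.x
print("home",J(p,[[.032,.157,.012],[.032,-.157,.012]]).round(4), "deg",np.degrees(p[2]))
for n,z in(("top",.034),("scene",.034)):
  t=[545.2/1e3,-.0758]; print("teal jig",(np.array([[np.cos(p[2]),np.sin(p[2])],[-np.sin(p[2]),np.cos(p[2])]])@(np.array(t)-p[:2])).round(4))
print(ray(D["scene"],[150+(280+347+385+318)/4/4.5,165+(240+187+225+265)/4/4.5],.034))
for n,z in(("glue_bottle",.1),("paint_tin",.05),("moulding",.018)):
  for c in D: print(n,c,ray(D[c],finder.recognise(c,n)[0]["point"],z).round(3))
E
```

```text
['top'] [ 0.5675 -0.0509  0.1479] [-0.3 -0.4 -0.3 -0.8  0.1  0.3  0.5  0.8]
['scene'] [ 0.5699 -0.0452  0.153 ] [ 0.7  0.4  0.   0.  -0.4 -0.6 -0.3  0. ]
['top', 'scene'] [ 0.5684 -0.0487  0.1497] [-1.4 -0.7 -1.5 -1.3 -0.9 -0.  -0.5  0.2 -0.5  0.7 -1.8  0.1 -1.4 -0.4
 -1.8 -0. ]
home [[ 0.5767  0.1114  0.012 ]
 [ 0.6235 -0.1991  0.012 ]] deg 8.574907982571155
teal jig [-0.027  -0.0234]
teal jig [-0.027  -0.0234]
[ 0.55166377 -0.07486408]
glue_bottle top [ 0.596 -0.318]
glue_bottle scene [ 0.638 -0.336]
paint_tin top [0.498 0.24 ]
paint_tin scene [0.518 0.221]
moulding top [ 0.426 -0.083]
moulding scene [ 0.438 -0.079]
```

```bash
cat >> h.py <<'E'
P=[.5684,-.0487,.1497]
from scipy.spatial.transform import Rotation as Ro
def plan(jx,jy,z,head): # head: tool-y heading rel. to jig y, deg
    o=ctrl.get_obs(); R=Ro.from_quat(o["tool_rot"]).as_matrix()
    t=J(P,[[jx,jy,z]])[0]; h0=np.arctan2(R[1,1],R[0,1]); h=np.pi/2+P[2]+np.radians(head)
    dj=Ro.from_euler("z",-P[2]).as_matrix()
    print("t",round(o["time"],2),"jig tcp",(dj@(o["tcp_pos"]-[P[0],P[1],0])).round(4),"shift cm",(R.T@(t-o["tcp_pos"])*100).round(2),"turn",round(-(h-h0),3),"F jig",(dj@o["force"]).round(2),"w",round(o["width"],4),"q",o["qpos"].round(2))
    # tool-axes unit vectors for jig x,y
    print("jigx in tool",(R.T@dj.T[:,0]).round(3),"jigy in tool",(R.T@dj.T[:,1]).round(3))
E
python3 - <<'E'
from h import *
plan(-.072,-.023,.15,0)
E
```

```text
t 1.4 jig tcp [-0.2941  0.6455  0.2244] shift cm [-50.1  -49.52   7.44] turn -0.47 F jig [ 0.24  0.64 -0.5 ] w 0.0882 q [ 1.04  0.18  1.61  0.    1.35 -0.21]
jigx in tool [-0.891  0.453 -0.   ] jigy in tool [0.453 0.891 0.   ]
```

Emit:
{"op": "send_rows", "data": {
  "motion": [
    [[0.82, -3.5, -3.5, 0.5, -0.06], [0.82, -7, -7, 1, -0.12], [0.82, -10.5, -10.5, 1.5, -0.18], [0.82, -14, -14, 2, -0.24], [0.82, -17.5, -17.5, 2.5, -0.3], [0.82, -21, -21, 3, -0.36], [0.82, -24.5, -24.5, 3.5, -0.42], [0.82, -28, -28, 4, -0.47]]
  ],
  "force": 30
}}

```text
time: 2.2
tcp_pos: [0.3594, 0.1899, 0.1847]
tool_rot: [-0.076, 0.997, 0.0, 0.001]
force: [0.6, 0.5, 0.1]
width: 0.0262
```

```bash
python3 - <<'E'
from h import *
plan(-.072,-.023,.12,0)
E
```

```text
t 2.2 jig tcp [-0.1711  0.2672  0.1847] shift cm [ -9.84 -29.04   6.48] turn 0.002 F jig [0.69 0.36 0.07] w 0.0262 q [ 0.19 -0.18  2.05  0.    1.27 -1.53]
jigx in tool [-1.    -0.002  0.001] jigy in tool [-0.002  1.     0.   ]
```

Emit:
{"op": "send_rows", "data": {
  "motion": [
    [[0.82, -1.5, -4.5, 1, 0], [0.82, -3, -9, 2, 0], [0.82, -4.5, -13.5, 3, 0], [0.82, -6, -18, 4, 0], [0.82, -7.5, -22.5, 5, 0], [0.82, -9, -27, 6, 0], [0.82, -9.8, -29, 6.5, 0], [0.82, -9.8, -29, 6.5, 0]]
  ]
}}

```text
time: 3.0
tcp_pos: [0.4995, -0.0832, 0.1188]
tool_rot: [-0.073, 0.997, -0.0, -0.0]
force: [-0.4, 0.8, -0.7]
width: 0.0159
```

```bash
python3 - <<'E'
from h import *
plan(-.072,-.023,.041,0)
d=read_camera("top"); cv2.imwrite("pics/t3.png",cv2.resize(d["img"][130:290,140:400],None,fx=3,fy=3))
E
```

```text
t 3.0 jig tcp [-0.0733 -0.0239  0.1188] shift cm [-0.13  0.09  7.78] turn -0.004 F jig [-0.24  0.88 -0.68] w 0.0159 q [-0.4   0.15  1.87 -0.    1.12 -2.12]
jigx in tool [-1.     0.004 -0.   ] jigy in tool [ 0.004  1.    -0.   ]
```

View pics/t3.png

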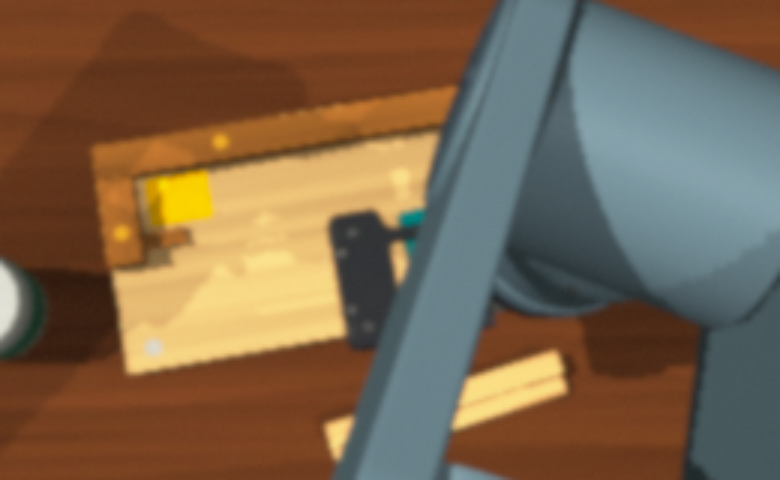

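The top view shows the hand next to the teal block on its near side, with the arm hiding the right half. The pocket is clear at (180,197). Now I'll lower it.

Emit:
{"op": "send_rows", "data": {
  "motion": [
    [[0.82, 0, 0, 3, 0], [0.82, 0, 0, 6, 0], [0.82, 0, 0, 7.5, 0], [0.82, 0, 0, 7.8, 0], [0.82, 0, 0, 7.8, 0]]
  ]
}}

```text
time: 3.55
tcp_pos: [0.4984, -0.0794, 0.0416]
tool_rot: [-0.075, 0.997, 0.0, -0.0]
force: [0.3, -0.3, 1.0]
width: 0.0156
```

```bash
python3 - <<'E'
from h import *
plan(.005,-.024,.041,0)
d=read_camera("scene"); cv2.imwrite("pics/s4.png",cv2.resize(d["img"][130:300,130:330],None,fx=3.5,fy=3.5))
E
```

```text
t 3.55 jig tcp [-0.0738 -0.0199  0.0416] shift cm [-7.88 -0.42  0.06] turn 0.001 F jig [ 0.23 -0.36  1.04] w 0.0156 q [-0.39  0.28  1.91  0.    0.95 -2.12]
jigx in tool [-1.    -0.001 -0.   ] jigy in tool [-0.001  1.     0.   ]
```

View pics/s4.png

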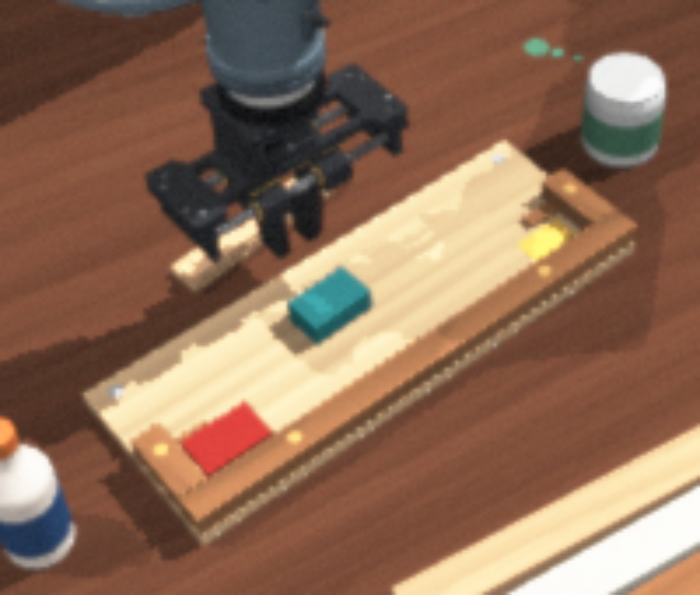

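The scene view shows the fingertips (290,240) behind the teal block's near long side, with nothing else near them. Now I'll push.

Emit:
{"op": "send_rows", "data": {
  "motion": [
    [[0.82, -0.8, -0.3, 0, 0], [0.82, -1.6, -0.3, 0, 0], [0.82, -2.4, -0.3, 0, 0], [0.82, -3.2, -0.3, 0, 0], [0.82, -4.0, -0.3, 0, 0], [0.82, -4.8, -0.3, 0, 0], [0.82, -5.6, -0.3, 0, 0], [0.82, -6.3, -0.3, 0, 0]]
  ]
}}

```text
time: 4.4
tcp_pos: [0.5622, -0.074, 0.0413]
tool_rot: [-0.075, 0.997, 0.0, -0.0]
force: [-0.2, -0.5, 0.1]
width: 0.0158
```

```bash
python3 - <<'E'
from h import *
plan(.005,-.024,.041,0)
E
```

```text
t 4.4 jig tcp [-0.0099 -0.0241  0.0413] shift cm [-1.49  0.01  0.03] turn -0.0 F jig [-0.24 -0.46  0.15] w 0.0158 q [-0.34  0.4   1.75  0.    1.   -2.06]
jigx in tool [-1.  0. -0.] jigy in tool [0. 1. 0.]
```

Emit:
{"op": "send_rows", "data": {
  "motion": [
    [[0.82, -0.3, 0, 0, 0], [0.82, -0.6, 0, 0, 0], [0.82, -0.9, 0, 0, 0], [0.82, -1.1, 0, 0, 0], [0.82, -1.1, 0, 0, 0]]
  ]
}}

```text
time: 4.9
tcp_pos: [0.5725, -0.0725, 0.0414]
tool_rot: [-0.075, 0.997, -0.0, 0.0]
force: [-0.2, 0.5, -0.1]
width: 0.0157
```

```bash
python3 - <<'E'
from h import *
plan(.005,-.024,.041,0)
d=read_camera("scene"); cv2.imwrite("pics/s5.png",cv2.resize(d["img"][170:280,140:320],None,fx=4,fy=4))
E
```

```text
t 4.9 jig tcp [ 0.0005 -0.0241  0.0414] shift cm [-0.45  0.01  0.04] turn -0.0 F jig [-0.16  0.53 -0.11] w 0.0157 q [-0.33  0.41  1.72 -0.    1.01 -2.05]
jigx in tool [-1.  0.  0.] jigy in tool [ 0.  1. -0.]
```

View pics/s5.png

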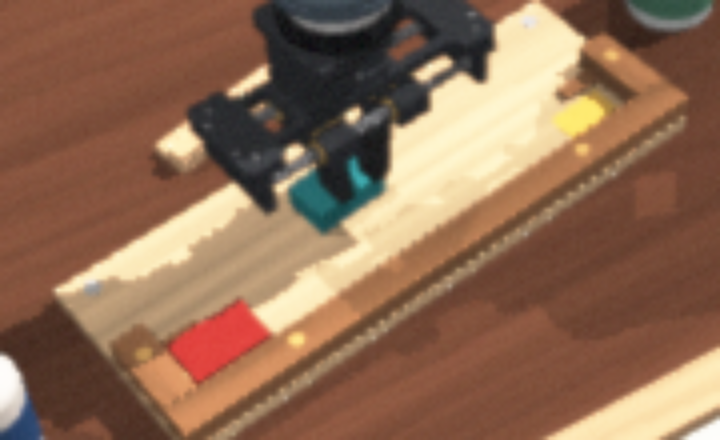

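```bash
python3 - <<'E'
from h import *
d=read_camera("scene")
print(proj(d,[[.4984,-.0794,.0416-.019],[.5725,-.0725,.0414-.019],[.5725,-.0725,.0414+.0],[.5452,-.0758,.034]]).round(1))
for k in blob(d["img"],"teal"): 
    if 180<k.mean(0)[0]<300: print(k.mean(0),k.min(0),k.max(0))
print(finder.recognise("scene","teal_spacer"))
E
```

```text
[[213.6 206.8]
 [228.7 223.5]
 [228.2 218.9]
 [222.4 214.5]]
[223.90039062 217.69433594] [212.375 208.625] [234.625 226.875]
[{'point': [220.3, 221.0], 'conf': 0.69}]
```

```bash
python3 - <<'E'
from h import *
d=read_camera("scene"); cv2.imwrite("pics/s6.png",cv2.resize(d["img"][185:235,190:260],None,fx=11,fy=11,interpolation=cv2.INTER_CUBIC))
E
```

```text
(no output)
```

View pics/s6.png

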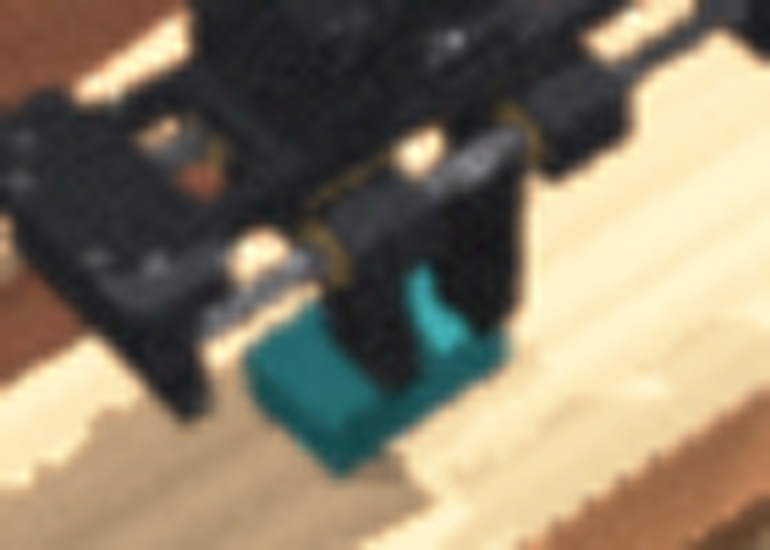

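This crop shows both fingertips hanging over the block's top, near (395,390) and (500,330). They're about 20 mm higher than the stated 19 mm tip offset implies, and the block hasn't moved. I'll raise the hand, go back, and find the bed height by touch.

Emit:
{"op": "send_rows", "data": {
  "motion": [
    [[0.82, 0, 0, -1.5, 0], [0.82, 2.5, 0, -1.5, 0], [0.82, 5, 0, -1.5, 0], [0.82, 7.3, 0, -1.5, 0], [0.82, 7.3, 0, -1.5, 0], [0.82, 7.3, 0, 0, 0], [0.82, 7.3, 0, 0.7, 0], [0.82, 7.3, 0, 0.7, 0]]
  ]
}}

```text
time: 5.9
tcp_pos: [0.5003, -0.0831, 0.034]
tool_rot: [-0.075, 0.997, 0.0, -0.0]
force: [-1.3, -0.2, -0.9]
width: 0.0156
```

Emit:
{"op": "send_rows", "data": {
  "motion": [
    [[0.82, 0, 0, 0.15, 0], [0.82, 0, 0, 0.3, 0], [0.82, 0, 0, 0.3, 0]]
  ]
}}

```text
time: 6.2
tcp_pos: [0.5004, -0.0833, 0.0315]
tool_rot: [-0.075, 0.997, -0.0, 0.0]
force: [-0.0, 0.0, 0.1]
width: 0.0159
```

Emit:
{"op": "send_rows", "data": {
  "motion": [
    [[0.82, 0, 0, 0.1, 0], [0.82, 0, 0, 0.2, 0], [0.82, 0, 0, 0.2, 0]]
  ]
}}

```text
time: 6.5
tcp_pos: [0.5001, -0.0833, 0.0294]
tool_rot: [-0.075, 0.997, 0.0, -0.0]
force: [0.3, -0.5, 0.5]
width: 0.0161
```

Emit:
{"op": "send_rows", "data": {
  "motion": [
    [[0.82, 0, 0, 0.1, 0], [0.82, 0, 0, 0.2, 0], [0.82, 0, 0, 0.2, 0]]
  ]
}}

```text
time: 6.8
tcp_pos: [0.5001, -0.0833, 0.0273]
tool_rot: [-0.075, 0.997, 0.0, -0.0]
force: [0.6, -0.1, -0.7]
width: 0.0158
```

```bash
python3 - <<'E'
from h import *
d=read_camera("scene"); cv2.imwrite("pics/s7.png",cv2.resize(d["img"][175:235,185:265],None,fx=9,fy=9,interpolation=cv2.INTER_CUBIC))
plan(-.072,-.023,.03,0)
E
```

```text
t 6.85 jig tcp [-0.0727 -0.0241  0.0273] shift cm [-0.07  0.11 -0.27] turn -0.001 F jig [ 0.14 -0.16  0.4 ] w 0.016 q [-0.4   0.31  1.91 -0.    0.93 -2.12]
jigx in tool [-1.     0.001 -0.   ] jigy in tool [0.001 1.    0.   ]
```

View pics/s7.png

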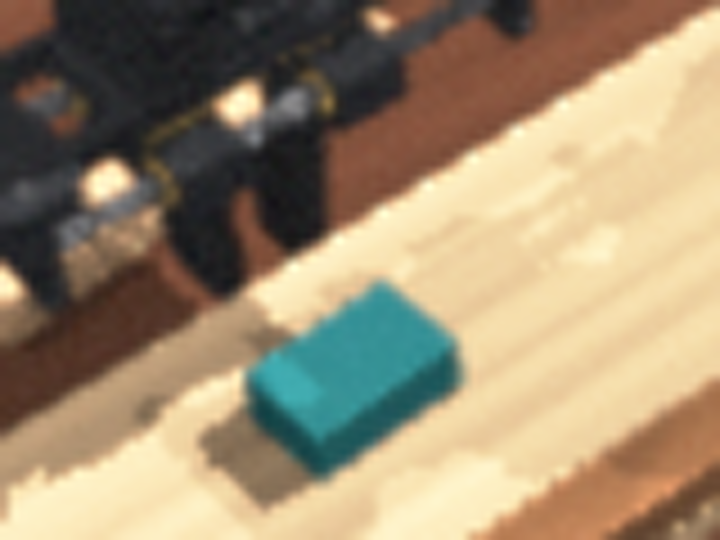

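The tips (230,290) and (305,245) still hang well above the bed, and the teal block is undisturbed. I'll keep going down.

Emit:
{"op": "send_rows", "data": {
  "motion": [
    [[0.82, 0, 0, 0.2, 0], [0.82, 0, 0, 0.4, 0], [0.82, 0, 0, 0.4, 0]]
  ]
}}

```text
time: 7.15
tcp_pos: [0.4999, -0.0832, 0.023]
tool_rot: [-0.075, 0.997, 0.0, -0.0]
force: [-0.1, 0.9, 0.1]
width: 0.0164
```

Emit:
{"op": "send_rows", "data": {
  "motion": [
    [[0.82, 0, 0, 0.15, 0], [0.82, 0, 0, 0.3, 0], [0.82, 0, 0, 0.3, 0]]
  ]
}}

```text
time: 7.45
tcp_pos: [0.5, -0.0833, 0.0202]
tool_rot: [-0.075, 0.997, 0.0, -0.0]
force: [0.3, -0.1, 0.2]
width: 0.0154
```

Emit:
{"op": "send_rows", "data": {
  "motion": [
    [[0.82, 0, 0, 0.1, 0], [0.82, 0, 0, 0.2, 0], [0.82, 0, 0, 0.2, 0]]
  ]
}}

```text
time: 7.75
tcp_pos: [0.5001, -0.0833, 0.0183]
tool_rot: [-0.075, 0.997, 0.0, -0.0]
force: [-0.2, 0.5, 0.1]
width: 0.0159
```

Emit:
{"op": "send_rows", "data": {
  "motion": [
    [[0.82, 0, 0, 0.1, 0], [0.82, 0, 0, 0.2, 0], [0.82, 0, 0, 0.2, 0]]
  ]
}}

```text
time: 8.05
tcp_pos: [0.5001, -0.0833, 0.0162]
tool_rot: [-0.075, 0.997, 0.0, -0.0]
force: [-0.7, 0.4, 0.1]
width: 0.0159
```

Emit:
{"op": "send_rows", "data": {
  "motion": [
    [[0.82, 0, 0, 0.1, 0], [0.82, 0, 0, 0.2, 0], [0.82, 0, 0, 0.2, 0]]
  ]
}}

```text
time: 8.35
tcp_pos: [0.5001, -0.0833, 0.0143]
tool_rot: [-0.075, 0.997, 0.0, -0.0]
force: [0.8, 0.5, -0.9]
width: 0.016
```

Emit:
{"op": "send_rows", "data": {
  "motion": [
    [[0.82, 0, 0, 0.1, 0], [0.82, 0, 0, 0.2, 0], [0.82, 0, 0, 0.2, 0]]
  ]
}}

```text
time: 8.65
tcp_pos: [0.5, -0.0833, 0.0122]
tool_rot: [-0.075, 0.997, 0.0, -0.0]
force: [-0.1, 0.2, -0.3]
width: 0.0157
```

```bash
python3 - <<'E'
from h import *
d=read_camera("scene"); cv2.imwrite("pics/s8.png",cv2.resize(d["img"][175:235,185:265],None,fx=9,fy=9,interpolation=cv2.INTER_CUBIC))
for z in (.012,.022,.032): print(z,proj(d,[[.509,-.0833-.016,z],[.509,-.0833+.016,z]]).round(1).tolist())
print(ctrl.get_obs()["force"],ctrl.get_obs()["joint_efforts"].round(2))
E
```

```text
0.012 [[209.3, 214.7], [219.6, 210.0]]
0.022 [[209.0, 212.3], [219.3, 207.6]]
0.032 [[208.6, 209.9], [219.0, 205.2]]
[-0.856975    0.99570875  0.47063347] [-0.000e+00 -4.141e+01 -2.452e+01 -4.000e-02  5.000e-02  0.000e+00]
```

View pics/s8.png

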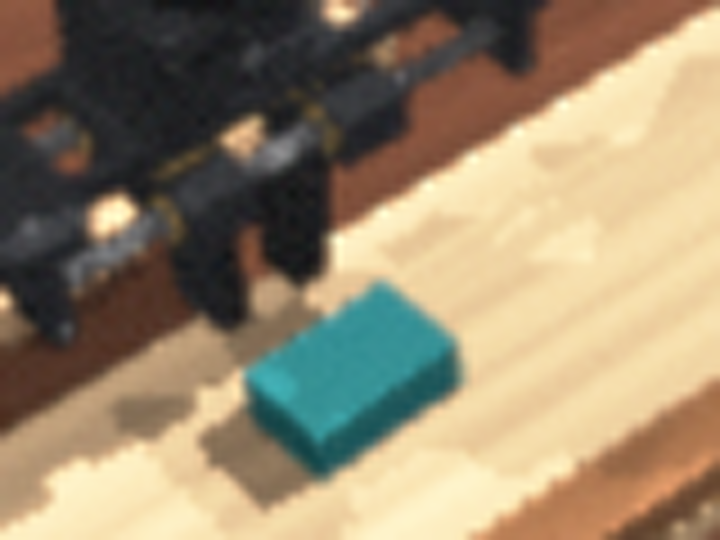

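Tips are at (232,325) and (310,280), which projects to z ≈ 0.026 although the reported TCP z is 0.012. So the true tool geometry is offset in height from what was stated. I'll keep probing for the bed.

Emit:
{"op": "send_rows", "data": {
  "motion": [
    [[0.82, 0, 0, 0.15, 0], [0.82, 0, 0, 0.3, 0], [0.82, 0, 0, 0.5, 0], [0.82, 0, 0, 0.5, 0]]
  ]
}}

```text
time: 9.1
tcp_pos: [0.4999, -0.0832, 0.007]
tool_rot: [-0.075, 0.997, 0.0, -0.0]
force: [-0.9, 0.3, 0.8]
width: 0.0157
```

Emit:
{"op": "send_rows", "data": {
  "motion": [
    [[0.82, 0, 0, 0.1, 0], [0.82, 0, 0, 0.2, 0], [0.82, 0, 0, 0.2, 0]]
  ]
}}

```text
time: 9.4
tcp_pos: [0.5001, -0.0833, 0.0053]
tool_rot: [-0.075, 0.997, 0.0, -0.0]
force: [-0.2, 0.5, -0.3]
width: 0.016
```

Emit:
{"op": "send_rows", "data": {
  "motion": [
    [[0.82, 0, 0, 0.1, 0], [0.82, 0, 0, 0.2, 0], [0.82, 0, 0, 0.2, 0]]
  ]
}}

```text
time: 9.7
tcp_pos: [0.5001, -0.0833, 0.0033]
tool_rot: [-0.075, 0.997, 0.0, -0.0]
force: [-0.5, 0.2, 0.2]
width: 0.016
```

Emit:
{"op": "send_rows", "data": {
  "motion": [
    [[0.82, 0, 0, 0.1, 0], [0.82, 0, 0, 0.2, 0], [0.82, 0, 0, 0.2, 0]]
  ]
}}

```text
time: 10.0
tcp_pos: [0.5001, -0.0833, 0.0013]
tool_rot: [-0.075, 0.997, 0.0, -0.0]
force: [-0.5, -0.0, 0.1]
width: 0.0157
```

Emit:
{"op": "send_rows", "data": {
  "motion": [
    [[0.82, 0, 0, 0.1, 0], [0.82, 0, 0, 0.2, 0], [0.82, 0, 0, 0.2, 0]]
  ]
}}

```text
time: 10.3
tcp_pos: [0.5, -0.0833, -0.0008]
tool_rot: [-0.075, 0.997, 0.0, -0.0]
force: [-0.5, 0.4, -0.5]
width: 0.0161
```

```bash
python3 - <<'E'
from h import *
print(ctrl.get_obs()["force"].round(2), ctrl.get_obs()["tcp_pos"].round(4))
d=read_camera("scene"); a=cv2.resize(d["img"][175:235,185:265],None,fx=9,fy=9,interpolation=cv2.INTER_CUBIC)
b=cv2.imread("pics/s8.png")
# dark-finger lower edge near columns of both fingers
for im in(b,a):
    g=im.max(2); print([int(np.where(g[150:400,c]<55)[0].max()+150) for c in(200,215,230,240,280,300,310,320)])
E
```

```text
[-0.52  0.41 -0.46] [ 0.5    -0.0833 -0.0008]
[308, 319, 325, 320, 267, 280, 273, 234]
[326, 343, 354, 350, 290, 310, 309, 303]
```

Emit:
{"op": "send_rows", "data": {
  "motion": [
    [[0.82, 0, 0, 0.1, 0], [0.82, 0, 0, 0.2, 0], [0.82, 0, 0, 0.2, 0]]
  ]
}}

```text
time: 10.65
tcp_pos: [0.5003, -0.0834, -0.0019]
tool_rot: [-0.075, 0.997, -0.0, -0.0]
force: [-2.4, 0.3, 8.7]
width: 0.0161
```

Emit:
{"op": "send_rows", "data": {
  "motion": [
    [[0.82, 0, 0, 0.1, 0], [0.82, 0, 0, 0.2, 0], [0.82, 0, 0, 0.2, 0]]
  ]
}}

```text
time: 10.95
tcp_pos: [0.5004, -0.0834, -0.002]
tool_rot: [-0.075, 0.997, -0.0, -0.0]
force: [-12.9, 3.2, 30.5]
width: 0.016
```

Bed contact is at reported TCP z ≈ -0.002, so tip z = TCP z + 14 mm. That's a 33 mm disagreement with the stated geometry, so I'll work from the touched height. I'll lift to 8 mm above the bed and check the body height and the tin's position.

Emit:
{"op": "send_rows", "data": {
  "motion": [
    [[0.82, 0, 0, -0.6, 0], [0.82, 0, 0, -1.15, 0], [0.82, 0, 0, -1.15, 0]]
  ]
}}

```text
time: 11.25
tcp_pos: [0.5008, -0.0836, 0.0076]
tool_rot: [-0.075, 0.997, -0.0, 0.001]
force: [-0.3, 0.1, 0.7]
width: 0.0153
```

```bash
python3 - <<'E'
from h import *
from scipy.optimize import least_squares as ls
plan(.0,-.024,.0065,0)
d=read_camera("scene")
for z in(.057,.07,.09): print(z,proj(d,[[.514,-.1758,z],[.514+.037,-.1758+.005,z],[.514-.037,-.1758-.005,z]]).round(1).tolist())
D={"scene":d,"top":read_camera("top")}
for n in("paint_tin","glue_bottle"):
    pt={c:finder.recognise(c,n)[:1] for c in D}; pt={c:v[0]["point"] for c,v in pt.items() if v}; print(n,pt)
    if len(pt)==2:
        r=ls(lambda X:np.concatenate([proj(D[c],[X])[0]-pt[c] for c in pt]),[.5,.2,.05]); print(r.x.round(3),r.fun.round(1), "jig",(Ro.from_euler("z",-P[2]).as_matrix()@(r.x-[P[0],P[1],0])).round(3))
E
```

```text
t 11.25 jig tcp [-0.0721 -0.0244  0.0076] shift cm [-7.21  0.05  0.12] turn -0.001 F jig [-0.26  0.1   0.7 ] w 0.0153 q [-0.4   0.35  1.91  0.    0.88 -2.12]
jigx in tool [-1.     0.001  0.001] jigy in tool [ 0.001  1.    -0.001]
0.057 [[182.2, 216.6], [190.0, 225.2], [174.7, 208.3]]
0.07 [[181.5, 213.4], [189.3, 222.0], [173.9, 205.1]]
0.09 [[180.3, 208.2], [188.2, 216.9], [172.6, 199.9]]
paint_tin {'scene': [307.5, 160.1], 'top': [134.1, 233.3]}
[0.496 0.239 0.041] [-0.8  0.2 -0.5 -0.2] jig [-0.028  0.295  0.041]
glue_bottle {'scene': [133.8, 270.5], 'top': [413.2, 170.5]}
[ 0.61  -0.339  0.063] [0.5 0.1 0.4 0.2] jig [-0.002 -0.293  0.063]
```

Body height is consistent: about 64 mm above the tips, so it clears the tin (jig y ≈ 0.295). I'll push now.

Emit:
{"op": "send_rows", "data": {
  "motion": [
    [[0.82, -0.7, 0, 0, 0], [0.82, -1.4, 0, 0, 0], [0.82, -2.1, 0, 0, 0], [0.82, -2.8, 0, 0, 0], [0.82, -3.5, 0, 0, 0], [0.82, -4.2, 0, 0, 0], [0.82, -4.9, 0, 0, 0], [0.82, -5.6, 0, 0, 0]]
  ]
}}

```text
time: 12.35
tcp_pos: [0.5561, -0.0749, 0.0069]
tool_rot: [-0.075, 0.997, 0.0, -0.0]
force: [0.5, 0.0, 1.0]
width: 0.0158
```

```bash
python3 - <<'E'
from h import *
plan(.005,-.024,.0075,0)
d=read_camera("scene"); cv2.imwrite("pics/s9.png",cv2.resize(d["img"][170:280,140:320],None,fx=4,fy=4))
E
```

```text
t 12.35 jig tcp [-0.016  -0.0241  0.0069] shift cm [-2.1   0.01 -0.06] turn -0.0 F jig [ 0.51 -0.06  0.97] w 0.0158 q [-0.35  0.44  1.77 -0.    0.93 -2.07]
jigx in tool [-1.  0. -0.] jigy in tool [0. 1. 0.]
```

View pics/s9.png

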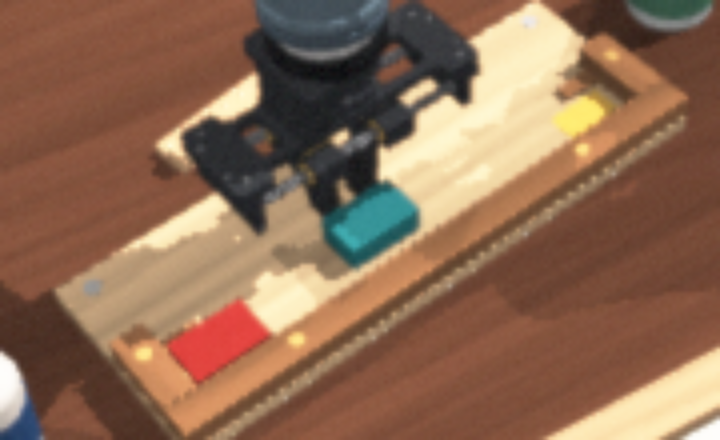

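The fingers now push the teal block squarely; it sits at (372,225) in the crop, level with the rail. I'll go on to rail contact.

Emit:
{"op": "send_rows", "data": {
  "motion": [
    [[0.82, -0.4, 0, 0, 0], [0.82, -0.8, 0, 0, 0], [0.82, -1.2, 0, 0, 0], [0.82, -1.5, 0, 0, 0], [0.82, -1.5, 0, 0, 0]]
  ]
}}

```text
time: 12.9
tcp_pos: [0.5709, -0.0728, 0.007]
tool_rot: [-0.075, 0.997, -0.0, 0.0]
force: [0.3, 0.8, 0.7]
width: 0.0159
```

Emit:
{"op": "send_rows", "data": {
  "motion": [
    [[0.82, -0.15, 0, 0, 0], [0.82, -0.3, 0, 0, 0], [0.82, -0.3, 0, 0, 0]]
  ]
}}

```text
time: 13.2
tcp_pos: [0.5735, -0.0724, 0.007]
tool_rot: [-0.075, 0.997, -0.0, 0.0]
force: [-0.7, -1.0, 0.1]
width: 0.0158
```

Emit:
{"op": "send_rows", "data": {
  "motion": [
    [[0.82, -0.15, 0, 0, 0], [0.82, -0.3, 0, 0, 0], [0.82, -0.3, 0, 0, 0]]
  ]
}}

```text
time: 13.5
tcp_pos: [0.5742, -0.0722, 0.0068]
tool_rot: [-0.075, 0.997, 0.0, -0.003]
force: [-9.4, -2.9, 8.2]
width: 0.0158
```

Emit:
{"op": "send_rows", "data": {
  "motion": [
    [[0.82, -0.1, 0, 0, 0], [0.82, -0.2, 0, 0, 0], [0.82, -0.2, 0, 0, 0]]
  ]
}}

```text
time: 13.8
tcp_pos: [0.5742, -0.0722, 0.0068]
tool_rot: [-0.075, 0.997, 0.0, -0.005]
force: [-17.3, -4.8, 15.4]
width: 0.0159
```

```bash
python3 - <<'E'
from h import *
plan(.005,-.024,.0075,0)
d=read_camera("scene")
for c in("teal","red"):
  for k in blob(d["img"],c): 
    if 180<k.mean(0)[0]<300: print(c,k.mean(0).round(1),k.min(0),k.max(0))
print(proj(d,J(P,[[.032,-.024,.034],[.05,-.024,.034]])))
E
```

```text
t 13.8 jig tcp [ 0.0022 -0.0241  0.0068] shift cm [-0.28  0.01 -0.07] turn 0.0 F jig [-17.79  -2.18  15.41] w 0.0159 q [-0.33  0.48  1.72 -0.    0.96 -2.05]
jigx in tool [-1.    -0.    -0.009] jigy in tool [-0.     1.     0.001]
teal [235.2 228.2] [225.125 220.125] [247.625 237.375]
[[235.78449906 227.73376668]
 [240.08000665 231.88367381]]
```

It's pressed flat on the rail: resisting force about 17 N, block position agrees with the prediction, and the hand stopped at a constant x. Now I'll back off, rise, turn 45° and go behind the block's corner. One finger will then sit on the end face and one on the near side.

Emit:
{"op": "send_rows", "data": {
  "motion": [
    [[0.82, 0.8, 0, 0, 0], [0.82, 1.7, 0, 0, 0], [0.82, 1.7, 0, 0, 0], [0.82, 1.7, 0, -2, 0], [0.82, 1.7, 0, -4, 0], [0.71, 1.7, -1.5, -4, -0.14], [0.71, 1.7, -3, -4, -0.28], [0.71, 1.7, -4.4, -4, -0.42]]
  ]
}}

```text
time: 14.65
tcp_pos: [0.5687, -0.1181, 0.0473]
tool_rot: [-0.284, 0.959, -0.0, 0.001]
force: [0.2, 0.3, -0.1]
width: 0.0254
```

Emit:
{"op": "send_rows", "data": {
  "motion": [
    [[0.71, 0, 0, 0, -0.14], [0.71, 0, 0, 0, -0.28], [0.71, 0, 0, 0, -0.365], [0.71, 0, 0, 0, -0.365], [0.71, 0, 0, 0, -0.365]]
  ]
}}

```text
time: 15.15
tcp_pos: [0.5682, -0.1176, 0.0469]
tool_rot: [-0.449, 0.893, -0.0, 0.0]
force: [0.5, -1.2, 0.1]
width: 0.0254
```

```bash
python3 - <<'E'
from h import *
plan(-.01,-.068,.008,45)
d=read_camera("scene")
for k in blob(d["img"],"teal"): 
    if 180<k.mean(0)[0]<300: print(k.mean(0).round(1),k.min(0),k.max(0)); q=cv2.minAreaRect(np.array([ray(d,p,.034)*1000 for p in k],np.float32)); print(q)
E
```

```text
t 15.15 jig tcp [-0.0105 -0.0681  0.0469] shift cm [-0.04 -0.03  3.89] turn -0.003 F jig [ 0.29 -1.25  0.14] w 0.0254 q [-0.41  0.41  1.71  0.    1.02 -2.91]
jigx in tool [-0.709 -0.705  0.   ] jigy in tool [-0.705  0.709  0.   ]
[235.5 228.4] [225.125 219.375] [247.375 237.375]
((604.4775390625, -69.90824127197266), (32.57390594482422, 59.04106140136719), 8.977876663208008)
```

Emit:
{"op": "send_rows", "data": {
  "motion": [
    [[0.71, 0, 0, 2, 0], [0.71, 0, 0, 3.9, 0], [0.71, 0, 0, 3.9, 0], [0.71, -0.5, -0.5, 3.9, 0], [0.71, -1.0, -1.0, 3.9, 0], [0.71, -1.4, -1.4, 3.9, 0], [0.71, -1.4, -1.4, 3.9, 0]]
  ]
}}

```text
time: 15.9
tcp_pos: [0.5894, -0.1149, 0.009]
tool_rot: [-0.45, 0.893, -0.001, 0.001]
force: [-0.4, 0.7, 0.1]
width: 0.0256
```

```bash
python3 - <<'E'
from h import *
plan(.010,-.052,.008,45)
d=read_camera("scene"); cv2.imwrite("pics/s11.png",cv2.resize(d["img"][190:265,180:290],None,fx=7,fy=7,interpolation=cv2.INTER_CUBIC))
E
```

```text
t 15.9 jig tcp [ 0.0109 -0.0686  0.009 ] shift cm [-1.11  1.24  0.1 ] turn -0.001 F jig [-0.28  0.73  0.11] w 0.0256 q [-0.39  0.51  1.67  0.    0.97 -2.9 ]
jigx in tool [-0.708 -0.707  0.002] jigy in tool [-0.707  0.708 -0.001]
```

View pics/s11.png

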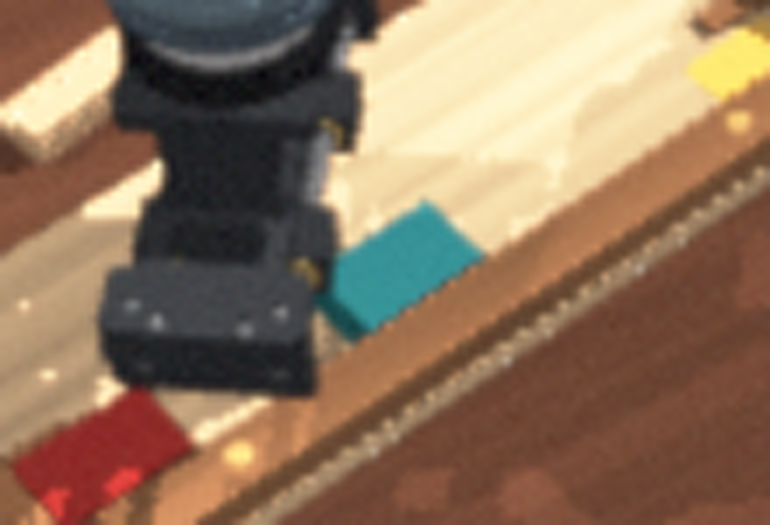

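The teal block lies flat along the rail at (400,275), with the hand behind its corner and well clear of the red block. Now I'll engage.

Emit:
{"op": "send_rows", "data": {
  "motion": [
    [[0.71, -0.4, 0.4, 0.1, 0], [0.71, -0.8, 0.8, 0.1, 0], [0.71, -0.85, 0.85, 0.1, 0], [0.71, -0.95, 0.75, 0.1, 0], [0.71, -0.95, 0.75, 0.1, 0]]
  ]
}}

```text
time: 16.45
tcp_pos: [0.5874, -0.1026, 0.007]
tool_rot: [-0.45, 0.893, -0.0, 0.0]
force: [0.1, -0.0, 0.1]
width: 0.0255
```

Emit:
{"op": "send_rows", "data": {
  "motion": [
    [[0.71, -0.1, -0.1, 0, 0], [0.71, -0.1, -0.1, 0, 0], [0.71, -0.1, -0.1, 0, 0]]
  ]
}}

```text
time: 16.75
tcp_pos: [0.5887, -0.1025, 0.0069]
tool_rot: [-0.45, 0.893, -0.0, -0.0]
force: [0.5, -0.6, 0.6]
width: 0.0256
```

```bash
python3 - <<'E'
from h import *
plan(.014,-.049,.008,45)
E
```

```text
t 16.75 jig tcp [ 0.012  -0.0563  0.0069] shift cm [-0.66  0.37 -0.11] turn -0.001 F jig [ 0.44 -0.63  0.62] w 0.0256 q [-0.37  0.51  1.67 -0.    0.96 -2.88]
jigx in tool [-0.708 -0.706 -0.   ] jigy in tool [-0.706  0.708 -0.   ]
```

Creeping in x until contact.

Emit:
{"op": "send_rows", "data": {
  "motion": [
    [[0.71, -0.1, -0.1, 0, 0], [0.71, -0.15, -0.15, 0, 0], [0.71, -0.15, -0.15, 0, 0]]
  ]
}}

```text
time: 17.05
tcp_pos: [0.5909, -0.1021, 0.0069]
tool_rot: [-0.45, 0.893, -0.0, 0.0]
force: [0.7, 0.0, 0.3]
width: 0.025
```

Emit:
{"op": "send_rows", "data": {
  "motion": [
    [[0.71, -0.1, -0.1, 0, 0], [0.71, -0.15, -0.15, 0, 0], [0.71, -0.15, -0.15, 0, 0]]
  ]
}}

```text
time: 17.35
tcp_pos: [0.5924, -0.1018, 0.0067]
tool_rot: [-0.45, 0.893, 0.0, -0.001]
force: [-3.2, -0.3, 1.2]
width: 0.0253
```

```bash
python3 - <<'E'
from h import *
plan(.014,-.049,.008,45)
E
```

```text
t 17.35 jig tcp [ 0.0158 -0.056   0.0067] shift cm [-0.37  0.62 -0.13] turn -0.001 F jig [-3.25  0.23  1.17] w 0.0253 q [-0.37  0.51  1.66 -0.    0.97 -2.87]
jigx in tool [-0.708 -0.707 -0.001] jigy in tool [-0.707  0.708  0.   ]
```

Emit:
{"op": "send_rows", "data": {
  "motion": [
    [[0.71, -0.35, 0.2, 0, 0], [0.71, -0.6, 0.5, 0, 0], [0.71, -0.9, 0.8, 0, 0], [0.71, -1.2, 1.1, 0, 0], [0.71, -1.5, 1.4, 0, 0], [0.71, -1.5, 1.4, 0, 0]]
  ]
}}

```text
time: 17.95
tcp_pos: [0.5895, -0.0815, 0.0067]
tool_rot: [-0.451, 0.893, 0.0, -0.001]
force: [-4.4, -2.8, 1.4]
width: 0.0256
```

```bash
cat >> h.py <<'E'
def look():
    plan(.015,.132,.007,45)
    for n in("scene","top"):
        d=read_camera(n)
        for k in blob(d["img"],"teal"):
            if 180<k.mean(0)[0]<310: q=cv2.minAreaRect(np.array([ray(d,p,.034)*1000 for p in k],np.float32)); print(n,k.mean(0).round(1),q)
E
python3 -c "
from h import *
look()"
```

```text
t 17.95 jig tcp [ 0.0159 -0.0356  0.0067] shift cm [-11.78  11.92  -0.04] turn -0.0 F jig [-4.81 -2.08  1.4 ] w 0.0256 q [-0.34  0.5   1.68 -0.    0.96 -2.84]
jigx in tool [-0.707 -0.707 -0.002] jigy in tool [-0.707  0.707 -0.   ]
scene [243.7 224.1] ((600.9547119140625, -47.34999084472656), (33.12283706665039, 53.38152313232422), 8.23604965209961)
```

Block is aligned (8.2°) and moving with about 5 N on the rail. Continuing the slide.

Emit:
{"op": "send_rows", "data": {
  "motion": [
    [[0.71, -0.53, 0.53, 0, 0], [0.71, -1.06, 1.06, 0, 0], [0.71, -1.59, 1.59, 0, 0], [0.71, -2.12, 2.12, 0, 0], [0.71, -2.65, 2.65, 0, 0], [0.71, -3.18, 3.18, 0, 0], [0.71, -3.71, 3.71, 0, 0], [0.71, -4.24, 4.24, 0, 0]]
  ]
}}

```text
time: 18.85
tcp_pos: [0.5805, -0.0227, 0.0066]
tool_rot: [-0.45, 0.893, -0.0, -0.001]
force: [-4.8, -5.8, 1.3]
width: 0.0258
```

```bash
python3 -c "
from h import *
look()"
```

```text
t 18.85 jig tcp [0.0159 0.0239 0.0066] shift cm [-7.58  7.71 -0.05] turn -0.001 F jig [-5.65 -5.06  1.34] w 0.0258 q [-0.24  0.48  1.72 -0.    0.95 -2.75]
jigx in tool [-0.708 -0.707 -0.002] jigy in tool [-0.707  0.708 -0.001]
scene [261.8 212.5] ((592.2388305664062, 13.655494689941406), (32.42556381225586, 48.944114685058594), 8.957721710205078)
top [239.9 181.8] ((598.4174194335938, 22.3029727935791), (15.435324668884277, 33.13125228881836), 7.929880619049072)
```

Emit:
{"op": "send_rows", "data": {
  "motion": [
    [[0.71, -0.53, 0.53, 0, 0], [0.71, -1.06, 1.06, 0, 0], [0.71, -1.59, 1.59, 0, 0], [0.71, -2.12, 2.12, 0, 0], [0.71, -2.65, 2.65, 0, 0], [0.71, -3.18, 3.18, 0, 0], [0.71, -3.71, 3.71, 0, 0], [0.71, -4.24, 4.24, 0, 0]]
  ]
}}

```text
time: 19.75
tcp_pos: [0.5715, 0.0364, 0.0065]
tool_rot: [-0.45, 0.893, -0.0, -0.001]
force: [-5.9, -6.2, 2.2]
width: 0.0254
```

```bash
python3 -c "
from h import *
look()"
```

```text
t 19.75 jig tcp [0.0158 0.0837 0.0065] shift cm [-3.36  3.47 -0.05] turn -0.001 F jig [-6.74 -5.24  2.19] w 0.0254 q [-0.14  0.47  1.74 -0.    0.94 -2.65]
jigx in tool [-0.708 -0.707 -0.003] jigy in tool [-0.707  0.708 -0.001]
scene [279.2 201. ] ((582.3981323242188, 77.14620208740234), (32.09547424316406, 42.38512420654297), 8.957508087158203)
top [207.8 188. ] ((586.8758544921875, 88.41549682617188), (18.822465896606445, 14.181653022766113), 17.685022354125977)
```

Emit:
{"op": "send_rows", "data": {
  "motion": [
    [[0.71, -0.4, 0.4, 0, 0], [0.71, -0.8, 0.8, 0, 0], [0.71, -1.2, 1.2, 0, 0], [0.71, -1.6, 1.6, 0, 0], [0.71, -2.0, 2.0, 0, 0], [0.71, -2.4, 2.4, 0, 0]]
  ]
}}

```text
time: 20.45
tcp_pos: [0.5663, 0.07, 0.0064]
tool_rot: [-0.45, 0.893, 0.0, -0.002]
force: [-4.8, -6.1, 1.5]
width: 0.0254
```

```bash
python3 -c "
from h import *
look()"
```

```text
t 20.45 jig tcp [0.0156 0.1177 0.0064] shift cm [-0.96  1.06 -0.06] turn -0.001 F jig [-5.66 -5.32  1.47] w 0.0254 q [-0.08  0.46  1.74 -0.    0.94 -2.59]
jigx in tool [-0.708 -0.707 -0.003] jigy in tool [-0.707  0.708 -0.001]
scene [288.8 194.6] ((576.1627197265625, 111.8196792602539), (33.80194854736328, 40.39208221435547), 9.332391738891602)
```

Now creeping to the stop.

Emit:
{"op": "send_rows", "data": {
  "motion": [
    [[0.71, -0.2, 0.2, 0, 0], [0.71, -0.4, 0.4, 0, 0], [0.71, -0.6, 0.6, 0, 0], [0.71, -0.6, 0.6, 0, 0]]
  ]
}}

```text
time: 20.95
tcp_pos: [0.565, 0.0787, 0.0064]
tool_rot: [-0.451, 0.893, 0.0, -0.002]
force: [-4.9, -4.8, 2.3]
width: 0.0255
```

Emit:
{"op": "send_rows", "data": {
  "motion": [
    [[0.71, -0.15, 0.15, 0, 0], [0.71, -0.3, 0.3, 0, 0], [0.71, -0.3, 0.3, 0, 0]]
  ]
}}

```text
time: 21.25
tcp_pos: [0.5643, 0.0829, 0.0063]
tool_rot: [-0.45, 0.893, 0.0, -0.002]
force: [-4.6, -3.6, -0.5]
width: 0.0257
```

```bash
python3 -c "
from h import *
look()"
```

```text
t 21.25 jig tcp [0.0156 0.1307 0.0063] shift cm [-0.05  0.13 -0.07] turn -0.001 F jig [-5.1  -2.83 -0.53] w 0.0257 q [-0.06  0.46  1.74 -0.    0.94 -2.57]
jigx in tool [-0.707 -0.707 -0.003] jigy in tool [-0.707  0.707 -0.   ]
scene [292.1 192.8] ((580.1124267578125, 131.56019592285156), (23.83047103881836, 42.8591194152832), 55.36422348022461)
```

Emit:
{"op": "send_rows", "data": {
  "motion": [
    [[0.71, -0.15, 0.15, 0, 0], [0.71, -0.3, 0.3, 0, 0], [0.71, -0.3, 0.3, 0, 0]]
  ]
}}

```text
time: 21.65
tcp_pos: [0.5638, 0.0861, 0.0063]
tool_rot: [-0.45, 0.893, -0.0, -0.002]
force: [-4.1, -8.6, 0.3]
width: 0.0257
```

Emit:
{"op": "send_rows", "data": {
  "motion": [
    [[0.71, -0.1, 0.1, 0, 0], [0.71, -0.2, 0.2, 0, 0], [0.71, -0.2, 0.2, 0, 0]]
  ]
}}

```text
time: 21.95
tcp_pos: [0.5638, 0.0865, 0.0063]
tool_rot: [-0.45, 0.893, -0.002, -0.002]
force: [-3.2, -18.4, -0.9]
width: 0.0255
```

```bash
python3 -c "
from h import *
look()"
```

```text
t 21.95 jig tcp [0.0156 0.1344 0.0063] shift cm [ 0.21 -0.12 -0.07] turn -0.001 F jig [ -5.94 -17.7   -0.87] w 0.0255 q [-0.05  0.46  1.74 -0.01  0.94 -2.55]
jigx in tool [-0.708 -0.707 -0.003] jigy in tool [-0.707  0.708 -0.005]
scene [292.8 192.7] ((576.32373046875, 126.05947875976562), (29.792009353637695, 28.50318717956543), 9.432238578796387)
```

It has hit the end stop: Fy about -18 N, position stopped, rail force kept at 6 N. I'll unload both directions in proportion and retreat.

Emit:
{"op": "send_rows", "data": {
  "motion": [
    [[0.71, 0.2, -0.09, 0, 0], [0.71, 0.4, -0.18, 0, 0], [0.71, 0.8, -0.35, 0, 0], [0.71, 1.4, -0.57, 0, 0], [0.71, 2.8, -0.7, 0, 0], [0.71, 2.8, -0.7, 0, 0], [0.71, 2.8, -0.7, -2, 0], [0.71, 2.8, -0.7, -5, 0]]
  ]
}}

```text
time: 22.85
tcp_pos: [0.5519, 0.0636, 0.0558]
tool_rot: [-0.45, 0.893, 0.001, -0.002]
force: [0.3, 0.6, 0.7]
width: 0.0253
```

Emit:
{"op": "send_rows", "data": {
  "motion": [
    [[0.71, 3, 0, -4, 0], [0.71, 6, 0, -8, 0], [0.71, 9, 0, -12, 0], [0.71, 12, 0, -14, 0], [0.71, 15, 0, -14, 0], [0.71, 18, 0, -14, 0], [0.71, 18, 0, -14, 0]]
  ]
}}

```text
time: 23.55
tcp_pos: [0.4454, -0.0831, 0.1973]
tool_rot: [-0.449, 0.894, -0.001, 0.0]
force: [-0.2, 0.1, 0.2]
width: 0.0257
```

```bash
cat >> h.py <<'E'
def check():
    d=read_camera("scene"); t=read_camera("top")
    for n,c in(("top",t),("scene",d)):
        for col in("teal","red"):
            for k in blob(c["img"],col):
                if 170<k.mean(0)[0]<360 and 150<k.mean(0)[1]<270: print(n,col,k.mean(0).round(1),cv2.minAreaRect(np.array([ray(c,p,.034)*1000 for p in k],np.float32)))
        for x in("red_spacer","glue_bottle","paint_tin","moulding"): print(n,x,[r["point"] for r in finder.recognise(n,x)[:1]])
    a=cv2.resize(t["img"][140:265,160:385],None,fx=3.4,fy=3.4,interpolation=cv2.INTER_CUBIC)[:, :765]
    b=cv2.resize(d["img"][165:205,265:315],None,fx=4.3,fy=4.3,interpolation=cv2.INTER_CUBIC)
    a=cv2.copyMakeBorder(a,0,172,0,0,cv2.BORDER_CONSTANT); a[-172:,:b.shape[1]]=b; a[-172:,220:220+240]=cv2.resize(t["img"][172:215,165:225],(240,172),interpolation=cv2.INTER_CUBIC); cv2.imwrite("pics/fin.png",a)
E
python3 -c "
from h import *
check()"
```

```text
top teal [198.7 195. ] ((573.005126953125, 108.75762176513672), (37.92143630981445, 55.31511306762695), 11.043323516845703)
top red_spacer []
top glue_bottle [[420.2, 165.5]]
top paint_tin [[135.6, 230.3]]
top moulding [[268.4, 269.7]]
scene teal [285.8 195.2] ((576.1240234375, 106.73355102539062), (36.7550048828125, 64.80157470703125), 11.7308931350708)
scene red_spacer [[194.6, 253.3]]
scene glue_bottle [[139.6, 268.9]]
scene paint_tin [[307.7, 161.7]]
scene moulding [[203.6, 193.7]]
```

No more pictures can be viewed, so I'll check numerically by comparing the contour with a predicted home contour.

```bash
cat >> h.py <<'E'
def edges(n):
    d=read_camera(n); Rm=Ro.from_euler("z",-P[2]).as_matrix()[:2,:2]
    k=[k for k in blob(d["img"],"teal") if 170<k.mean(0)[0]<360][0]
    w=np.array([Rm@(ray(d,p,.034)-P[:2])*1000 for p in k])
    print(n,"x",w[:,0].min().round(1),w[:,0].max().round(1),"y",w[:,1].min().round(1),w[:,1].max().round(1))
    for y in range(130,190,6):
        s=w[abs(w[:,1]-y)<3]; 
        if len(s): print("y",y,"x lo/hi",s[:,0].min().round(1),s[:,0].max().round(1))
    for x in range(14,52,6):
        s=w[abs(w[:,0]-x)<3]
        if len(s): print("x",x,"y lo/hi",s[:,1].min().round(1),s[:,1].max().round(1))
E
python3 -c "
from h import *
edges('top');edges('scene')"
```

```text
top x 8.3 47.4 y 127.0 182.7
y 130 x lo/hi 11.6 47.2
y 136 x lo/hi 10.9 47.4
y 142 x lo/hi 10.8 47.1
y 148 x lo/hi 10.2 47.2
y 154 x lo/hi 9.2 47.0
y 160 x lo/hi 8.9 46.7
y 166 x lo/hi 8.9 46.6
y 172 x lo/hi 8.5 46.1
y 178 x lo/hi 8.3 46.1
y 184 x lo/hi 12.0 44.8
x 14 y lo/hi 127.2 181.7
x 20 y lo/hi 127.0 182.4
x 26 y lo/hi 127.5 182.2
x 32 y lo/hi 127.7 182.7
x 38 y lo/hi 128.3 182.6
x 44 y lo/hi 128.9 182.2
x 50 y lo/hi 130.8 153.0
scene x 10.8 48.6 y 120.5 184.8
y 130 x lo/hi 17.0 47.7
y 136 x lo/hi 15.7 48.6
y 142 x lo/hi 14.7 48.3
y 148 x lo/hi 14.5 48.5
y 154 x lo/hi 14.0 48.0
y 160 x lo/hi 13.9 48.2
y 166 x lo/hi 12.0 47.7
y 172 x lo/hi 11.4 48.1
y 178 x lo/hi 11.1 47.6
y 184 x lo/hi 10.8 46.9
x 14 y lo/hi 132.6 184.1
x 20 y lo/hi 126.3 183.9
x 26 y lo/hi 121.3 184.3
x 32 y lo/hi 120.5 184.4
x 38 y lo/hi 120.5 184.3
x 44 y lo/hi 120.7 184.8
x 50 y lo/hi 123.0 180.8
```

Both cameras show the block turned about 2–3° from the rail direction, with its front end slightly off the rail. Either the last push or the release did it. I'll mend it with a flat two-finger press on the near side, then a straight end push.

```bash
python3 -c "
from h import *
plan(-.03,.151,.06,0)"
```

```text
t 24.15 jig tcp [-0.125  -0.0136  0.1968] shift cm [-18.35   4.92  13.68] turn 0.785 F jig [-0.3   0.36 -0.22] w 0.0256 q [-0.44 -0.07  1.93 -0.    1.28 -2.95]
jigx in tool [-0.707 -0.707 -0.   ] jigy in tool [-0.707  0.707  0.   ]
```

Emit:
{"op": "send_rows", "data": {
  "motion": [
    [[0.82, -3, 0.8, 2, 0.13], [0.82, -6, 1.6, 4, 0.26], [0.82, -9, 2.4, 6, 0.39], [0.82, -12, 3.2, 8, 0.52], [0.82, -15, 4, 10, 0.65], [0.82, -18.35, 4.92, 12, 0.785], [0.82, -18.35, 4.92, 13.7, 0.785], [0.82, -18.35, 4.92, 13.7, 0.785]]
  ]
}}

```text
time: 24.95
tcp_pos: [0.5142, 0.0968, 0.0573]
tool_rot: [-0.076, 0.997, 0.0, -0.003]
force: [-0.2, -0.5, -0.3]
width: 0.0159
```

```bash
python3 -c "
from h import *
plan(-.03,.151,.0085,0)"
```

```text
t 24.95 jig tcp [-0.0319  0.152   0.0573] shift cm [-0.22 -0.1   4.88] turn 0.002 F jig [-0.25 -0.49 -0.32] w 0.0159 q [-0.04  0.29  1.85 -0.    1.   -1.76]
jigx in tool [-1.    -0.002 -0.005] jigy in tool [-0.002  1.     0.001]
```

Emit:
{"op": "send_rows", "data": {
  "motion": [
    [[0.82, 0, -0.1, 2.5, 0], [0.82, 0, -0.1, 4.85, 0], [0.82, 0, -0.1, 4.85, 0], [0.82, -1, -0.1, 4.85, 0], [0.82, -2, -0.1, 4.85, 0], [0.82, -2.6, -0.1, 4.85, 0], [0.82, -2.6, -0.1, 4.85, 0]]
  ]
}}

```text
time: 25.65
tcp_pos: [0.5443, 0.0986, 0.0128]
tool_rot: [-0.075, 0.997, -0.0, 0.002]
force: [0.7, 0.3, -0.4]
width: 0.0156
```

```bash
python3 -c "
from h import *
plan(.002,.151,.0085,0)"
```

```text
t 25.65 jig tcp [-0.0018  0.1492  0.0128] shift cm [-0.38  0.18  0.43] turn -0.0 F jig [ 0.75  0.21 -0.37] w 0.0156 q [-0.04  0.42  1.79 -0.    0.93 -1.76]
jigx in tool [-1.     0.     0.003] jigy in tool [ 0.     1.    -0.001]
```

Emit:
{"op": "send_rows", "data": {
  "motion": [
    [[0.82, 0.4, 0, 0, 0], [0.82, 0.4, 0, 0.4, 0], [0.82, 0.4, 0, 0.4, 0], [0.82, 0, 0, 0.4, 0], [0.82, -0.2, 0, 0.4, 0], [0.82, -0.4, 0, 0.4, 0], [0.82, -0.4, 0, 0.4, 0]]
  ]
}}

```text
time: 26.35
tcp_pos: [0.5464, 0.0992, 0.0075]
tool_rot: [-0.075, 0.997, -0.0, 0.0]
force: [0.3, -0.3, 0.4]
width: 0.0161
```

Emit:
{"op": "send_rows", "data": {
  "motion": [
    [[0.82, -0.1, 0, 0, 0], [0.82, -0.2, 0, 0, 0], [0.82, -0.2, 0, 0, 0]]
  ]
}}

```text
time: 26.65
tcp_pos: [0.5478, 0.0996, 0.0073]
tool_rot: [-0.075, 0.997, 0.0, -0.0]
force: [-1.5, 0.8, 0.3]
width: 0.016
```

```bash
python3 -c "
from h import *
plan(.002,.151,.0085,0)"
```

```text
t 26.65 jig tcp [0.0018 0.1497 0.0073] shift cm [-0.02  0.13 -0.12] turn -0.0 F jig [-1.37  1.05  0.28] w 0.016 q [-0.03  0.44  1.78  0.    0.93 -1.75]
jigx in tool [-1.     0.    -0.001] jigy in tool [0. 1. 0.]
```

Emit:
{"op": "send_rows", "data": {
  "motion": [
    [[0.82, -0.15, 0, 0, 0], [0.82, -0.3, 0, 0, 0], [0.82, -0.3, 0, 0, 0]]
  ]
}}

```text
time: 26.95
tcp_pos: [0.5478, 0.0996, 0.007]
tool_rot: [-0.075, 0.997, -0.0, -0.004]
force: [-12.0, -2.6, 9.4]
width: 0.0158
```

```bash
python3 -c "
from h import *
plan(.002,.151,.0085,0)
d=read_camera('scene')
for k in blob(d['img'],'teal'):
  if 170<k.mean(0)[0]<360: print(k.mean(0),cv2.minAreaRect(np.array([ray(d,p,.034)*1000 for p in k],np.float32)))"
```

```text
t 26.95 jig tcp [0.0018 0.1497 0.007 ] shift cm [-0.02  0.13 -0.15] turn 0.0 F jig [-12.27  -0.75   9.39] w 0.0158 q [-0.03  0.44  1.78 -0.    0.93 -1.75]
jigx in tool [-1.    -0.    -0.007] jigy in tool [-0.  1.  0.]
[285.58928571 195.46045918] ((576.26025390625, 105.96368408203125), (35.44516372680664, 65.05227661132812), 8.56278133392334)
```

Now it's flat (8.56°). I'll retreat straight back and up.

Emit:
{"op": "send_rows", "data": {
  "motion": [
    [[0.82, 0.3, 0, 0, 0], [0.82, 0.8, 0, 0, 0], [0.82, 1.8, 0, 0, 0], [0.82, 2.5, 0, 0, 0], [0.82, 2.5, 0, -4, 0], [0.82, 5, -3, -8, 0], [0.82, 9, -7, -12, 0], [0.82, 13, -10, -14, 0]]
  ]
}}

```text
time: 27.8
tcp_pos: [0.4543, -0.0005, 0.1369]
tool_rot: [-0.075, 0.997, -0.001, 0.002]
force: [1.1, -1.1, 0.7]
width: 0.0162
```

```bash
python3 -c "
from h import *
check();edges('top');edges('scene')"
```

```text
top teal [197.7 193.6] ((574.8263549804688, 108.0951156616211), (36.06895065307617, 56.11655807495117), 8.467429161071777)
top red [341.6 170.3] ((621.0228881835938, -196.06753540039062), (36.774261474609375, 57.66647720336914), 8.473215103149414)
top red_spacer [[341.7, 170.5]]
top glue_bottle [[416.0, 170.1]]
top paint_tin [[137.0, 230.7]]
top moulding []
scene teal [285.8 195.6] ((576.8994140625, 106.02056884765625), (33.9669189453125, 64.72359466552734), 8.957633018493652)
scene red_spacer [[287.8, 196.9]]
scene glue_bottle [[136.8, 268.6]]
scene paint_tin [[308.3, 161.9]]
scene moulding [[203.2, 190.1]]
top x 11.8 47.8 y 136.3 182.1
y 136 x lo/hi 41.3 47.3
y 142 x lo/hi 30.4 47.5
y 148 x lo/hi 18.0 47.6
y 154 x lo/hi 12.1 47.6
y 160 x lo/hi 11.9 47.7
y 166 x lo/hi 11.8 47.8
y 172 x lo/hi 11.9 47.6
y 178 x lo/hi 12.0 47.8
y 184 x lo/hi 14.7 45.8
x 14 y lo/hi 151.9 181.7
x 20 y lo/hi 148.3 182.1
x 26 y lo/hi 145.8 182.0
x 32 y lo/hi 142.2 182.1
x 38 y lo/hi 139.2 182.1
x 44 y lo/hi 136.3 181.9
x 50 y lo/hi 137.7 179.8
scene x 14.4 48.6 y 119.3 184.2
y 130 x lo/hi 17.7 47.9
y 136 x lo/hi 17.2 48.6
y 142 x lo/hi 15.6 48.5
y 148 x lo/hi 15.3 48.5
y 154 x lo/hi 15.8 48.5
y 160 x lo/hi 15.5 48.4
y 166 x lo/hi 14.4 48.4
y 172 x lo/hi 14.6 48.3
y 178 x lo/hi 14.5 48.3
y 184 x lo/hi 15.1 47.6
x 14 y lo/hi 141.2 184.0
x 20 y lo/hi 127.5 184.1
x 26 y lo/hi 121.3 183.9
x 32 y lo/hi 120.0 183.9
x 38 y lo/hi 119.6 184.0
x 44 y lo/hi 119.3 184.2
x 50 y lo/hi 123.0 182.5
```

Teal angle is now 8.47°, the same as red's 8.47°, and red is unmoved. As the rotation may have left a small end gap, I'll give one straight push on the rear end with closed fingers.

```bash
python3 -c "
from h import *
plan(.0295,.085,.06,0)"
```

```text
t 28.4 jig tcp [-0.1056  0.0663  0.1341] shift cm [-13.52   1.85   7.39] turn 0.001 F jig [ 0.28 -0.76  0.36] w 0.0155 q [-0.26  0.02  1.98  0.    1.14 -1.98]
jigx in tool [-1.    -0.001 -0.001] jigy in tool [-0.001  1.     0.001]
```

Emit:
{"op": "send_rows", "data": {
  "motion": [
    [[1, -4, 0.6, 2, 0], [1, -8, 1.2, 4, 0], [1, -12, 1.8, 6, 0], [1, -13.5, 1.85, 7.4, 0], [1, -13.5, 1.85, 7.4, 0], [1, -13.5, 1.85, 10, 0], [1, -13.5, 1.85, 12.3, 0], [1, -13.5, 1.85, 12.3, 0]]
  ]
}}

```text
time: 29.2
tcp_pos: [0.5816, 0.0393, 0.0092]
tool_rot: [-0.075, 0.997, 0.001, -0.003]
force: [0.1, -0.2, -0.8]
width: 0.0007
```

```bash
python3 -c "
from h import *
plan(.0295,.105,.008,0)"
```

```text
t 29.2 jig tcp [0.0261 0.085  0.0092] shift cm [-0.34  2.    0.12] turn -0.0 F jig [ 0.07 -0.25 -0.76] w 0.0007 q [-0.14  0.48  1.71 -0.    0.96 -1.86]
jigx in tool [-1.     0.    -0.006] jigy in tool [0.    1.    0.002]
```

Emit:
{"op": "send_rows", "data": {
  "motion": [
    [[1, -0.2, 0.8, 0.1, 0], [1, -0.2, 1.4, 0.1, 0], [1, -0.2, 1.8, 0.1, 0], [1, -0.2, 1.8, 0.1, 0]]
  ]
}}

```text
time: 29.6
tcp_pos: [0.5848, 0.0578, 0.012]
tool_rot: [-0.075, 0.997, -0.0, 0.001]
force: [0.1, 0.3, 0.5]
width: 0.0001
```

Emit:
{"op": "send_rows", "data": {
  "motion": [
    [[1, 0, 0.1, 0, 0], [1, 0, 0.2, 0, 0], [1, 0, 0.3, 0, 0], [1, 0, 0.3, 0, 0]]
  ]
}}

```text
time: 30.0
tcp_pos: [0.5838, 0.0599, 0.0108]
tool_rot: [-0.074, 0.997, -0.0, -0.0]
force: [-0.4, 0.2, -0.5]
width: 0.0009
```

```bash
python3 -c "
from h import *
plan(.0295,.108,.008,0)"
```

```text
t 30.0 jig tcp [0.0315 0.1051 0.0108] shift cm [0.2  0.29 0.28] turn -0.001 F jig [-0.34  0.26 -0.5 ] w 0.0009 q [-0.1   0.48  1.7  -0.    0.96 -1.82]
jigx in tool [-1.     0.001 -0.   ] jigy in tool [ 0.001  1.    -0.   ]
```

Emit:
{"op": "send_rows", "data": {
  "motion": [
    [[1, 0.2, 0.05, 0.2, 0], [1, 0.2, 0.1, 0.2, 0], [1, 0.2, 0.2, 0.2, 0], [1, 0.2, 0.2, 0.2, 0]]
  ]
}}

```text
time: 30.4
tcp_pos: [0.5816, 0.0617, 0.0088]
tool_rot: [-0.075, 0.997, 0.0, -0.0]
force: [-0.1, -0.7, -0.6]
width: 0.0002
```

Emit:
{"op": "send_rows", "data": {
  "motion": [
    [[1, 0, 0.1, 0, 0], [1, 0, 0.2, 0, 0], [1, 0, 0.2, 0, 0]]
  ]
}}

```text
time: 30.7
tcp_pos: [0.5813, 0.0637, 0.0089]
tool_rot: [-0.075, 0.997, 0.0, 0.0]
force: [0.3, 0.2, 0.2]
width: 0.0003
```

Emit:
{"op": "send_rows", "data": {
  "motion": [
    [[1, 0, 0.1, 0, 0], [1, 0, 0.2, 0, 0], [1, 0, 0.2, 0, 0]]
  ]
}}

```text
time: 31.0
tcp_pos: [0.581, 0.0657, 0.0088]
tool_rot: [-0.075, 0.997, 0.0, -0.0]
force: [1.0, -0.3, 0.3]
width: 0.0003
```

Emit:
{"op": "send_rows", "data": {
  "motion": [
    [[1, 0, 0.1, 0, 0], [1, 0, 0.2, 0, 0], [1, 0, 0.2, 0, 0]]
  ]
}}

```text
time: 31.3
tcp_pos: [0.5807, 0.0677, 0.0088]
tool_rot: [-0.075, 0.997, 0.0, -0.0]
force: [0.2, 0.2, 0.6]
width: 0.0004
```

Emit:
{"op": "send_rows", "data": {
  "motion": [
    [[1, 0, 0.1, 0, 0], [1, 0, 0.2, 0, 0], [1, 0, 0.2, 0, 0]]
  ]
}}

```text
time: 31.6
tcp_pos: [0.5804, 0.0697, 0.0089]
tool_rot: [-0.075, 0.997, 0.0, -0.0]
force: [0.1, -0.5, -0.5]
width: 0.0007
```

```bash
python3 -c "
from h import *
plan(.0295,.115,.008,0)
d=read_camera('scene')
for k in blob(d['img'],'teal'):
  if 170<k.mean(0)[0]<360: print(k.mean(0),k.max(0),k.min(0))"
```

```text
t 31.6 jig tcp [0.0295 0.1153 0.0089] shift cm [ 0.   -0.03  0.09] turn -0.0 F jig [ 0.06 -0.51 -0.54] w 0.0007 q [-0.08  0.48  1.71  0.    0.95 -1.8 ]
jigx in tool [-1.  0. -0.] jigy in tool [0. 1. 0.]
[287.78924419 195.48982558] [297.625 203.375] [281.375 188.625]
```

Emit:
{"op": "send_rows", "data": {
  "motion": [
    [[1, 0, 0.1, 0, 0], [1, 0, 0.2, 0, 0], [1, 0, 0.2, 0, 0]]
  ]
}}

```text
time: 31.95
tcp_pos: [0.5803, 0.0708, 0.0089]
tool_rot: [-0.075, 0.997, -0.001, 0.0]
force: [0.5, -4.7, 0.7]
width: 0.0005
```

Emit:
{"op": "send_rows", "data": {
  "motion": [
    [[1, 0, 0.1, 0, 0], [1, 0, 0.2, 0, 0], [1, 0, 0.2, 0, 0]]
  ]
}}

```text
time: 32.25
tcp_pos: [0.5803, 0.0709, 0.0091]
tool_rot: [-0.075, 0.997, -0.002, 0.0]
force: [-0.4, -12.8, 0.5]
width: 0.0005
```

Emit:
{"op": "send_rows", "data": {
  "motion": [
    [[1, 0, 0.1, 0, 0], [1, 0, 0.2, 0, 0], [1, 0, 0.2, 0, 0]]
  ]
}}

```text
time: 32.55
tcp_pos: [0.5803, 0.071, 0.0092]
tool_rot: [-0.075, 0.997, -0.003, 0.0]
force: [-0.2, -20.2, -0.5]
width: 0.0007
```

It's firmly seated on the end stop: 20 N with no further motion. I'll retreat straight back and clear.

Emit:
{"op": "send_rows", "data": {
  "motion": [
    [[1, 0, -0.3, 0, 0], [1, 0, -0.7, 0, 0], [1, 0, -1.5, 0, 0], [1, 0, -2.5, 0, 0], [1, 0, -2.5, -3, 0], [1, 0, -2.5, -7, 0], [1, 4, -5, -12, 0], [1, 8, -9, -15, 0]]
  ]
}}

```text
time: 33.35
tcp_pos: [0.5313, -0.0045, 0.1443]
tool_rot: [-0.076, 0.997, -0.0, 0.001]
force: [0.3, -1.5, -0.5]
width: 0.0006
```

Emit:
{"op": "send_rows", "data": {
  "motion": [
    [[1, 4, -4, 0, 0], [1, 8, -8, 0, 0], [1, 12, -12, 0, 0], [1, 14, -14, 0, 0], [1, 14, -14, 0, 0]]
  ]
}}

```text
time: 33.85
tcp_pos: [0.4105, -0.168, 0.1422]
tool_rot: [-0.071, 0.997, -0.001, -0.0]
force: [-0.1, -0.3, 0.6]
width: 0.0008
```

```bash
python3 -c "
from h import *
check();edges('top')
print(ctrl.get_obs()['force'],ctrl.get_obs()['tcp_pos'])"
```

```text
top teal [198.2 194.3] ((574.5985107421875, 109.96905517578125), (36.0745735168457, 54.238582611083984), 8.851268768310547)
top red [341.6 170.3] ((620.9998779296875, -196.2017059326172), (36.88216018676758, 57.83366775512695), 8.664615631103516)
top red_spacer [[413.1, 169.1]]
top glue_bottle [[416.6, 169.1]]
top paint_tin [[134.4, 233.2]]
top moulding [[287.9, 267.1]]
scene teal [286.5 195.1] ((576.402587890625, 108.11177062988281), (34.29727554321289, 64.06810760498047), 8.957716941833496)
scene red_spacer [[195.9, 253.4]]
scene glue_bottle [[135.9, 268.4]]
scene paint_tin [[306.4, 162.9]]
scene moulding [[202.5, 192.3]]
top x 11.7 47.8 y 128.8 183.1
y 130 x lo/hi 12.2 47.3
y 136 x lo/hi 11.8 47.7
y 142 x lo/hi 11.9 47.6
y 148 x lo/hi 11.9 47.3
y 154 x lo/hi 11.8 47.5
y 160 x lo/hi 11.8 47.6
y 166 x lo/hi 11.7 47.7
y 172 x lo/hi 11.8 47.6
y 178 x lo/hi 11.7 47.8
y 184 x lo/hi 13.1 46.4
x 14 y lo/hi 129.2 182.8
x 20 y lo/hi 128.8 183.1
x 26 y lo/hi 129.1 182.7
x 32 y lo/hi 129.0 183.1
x 38 y lo/hi 128.9 183.0
x 44 y lo/hi 129.0 182.8
x 50 y lo/hi 131.3 180.3
[ 0.26121625 -0.05210685  0.6793936 ] [ 0.41338524 -0.16300981  0.14180332]
```

```bash
python3 -c "
from rig import hand_in
print(hand_in())"
```

```text
the job is handed in; nothing more can be done
None
```

The teal spacer is home in the yellow-patch pocket, and I handed the job in at about 34 s. However, it was not on the rail all the way: it turned about 2–3° off the rail near the stop and I had to press it back.

**What I did**
- I pressed it flat on the rail with two fingertips, reaching about 17 N.
- I slid it along with one finger on its end and one on its near side, keeping 5–6 N on the rail, until the end stop pushed back with about 18 N.
- After I let go, both cameras showed the 2–3° turn. Either the last push or the release caused it. I pressed it flat again at about 12 N.
- That left an end gap of about 1 mm, so I pushed its end straight to the stop until it held at 20 N, then withdrew.

**Last checks**
- **Alignment:** in the top view, every edge I measured runs parallel to the jig, at 8.9° against 8.7° for the red spacer.
- **Position:** it is where home should be, within the roughly 2 mm camera calibration. The end push moved it the last 1 mm or so.
- **Other objects:** the red spacer reads the same as at the start to within 0.1 mm. The tin, bottle and moulding show no movement beyond the finder's scatter of several pixels.
- **Hand:** it is clear, with no force on it.

**What failed or disagreed**
- The fingertips are about 33 mm higher than the stated offset implies. My first push passed over the block without touching it. I found the true height by touching the bed, which reached about 30 N.
- The picture limit was used up, so the final check is by measurement only. The two cameras also differ by 2–6 mm on absolute position.

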